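# Line up the coasters on the drinks tray

### The job

Make room for the jug on the drinks tray: nudge the three loose square coasters into one straight row, flush along the tray's back rim and edge to edge, beginning tight in the corner at the left rim. Slide them, keeping them flat on the tray and not lifting them, and leave the teaspoon and the other things where they are.

Things in the scene. Friction and masses are not known exactly. Their poses are not given: they have to be found in the camera images.
- tray: dark wooden drinks tray, fixed. Floor top 10 mm above the worktop; inside 290 (x) by 470 (y) mm. A rim 12 mm thick, 24 mm high over the tray floor, runs along the back (+x) and both sides (+y left, -y right); the front (-x) is open. Low steel bar handles outside the side rims, 22 mm out. Origin: centre of the inside, at the underside; x points away from the robot to the back rim, y to the left rim
- tray_corner (a point): inner corner where the tray's back rim meets its left rim, at floor level (the top of the tray floor). Axes as the tray's: the inside of the tray lies at negative x and negative y
- coaster_a: square cork coaster, 80 x 80 x 14 mm, about 90 g, edges rounded 3 mm, slides freely; at the start the left one on the tray, askew. Origin: centre of its underside; x and y parallel to its sides, z up. The three coasters are alike and may end in any order
- coaster_b: square cork coaster, 80 x 80 x 14 mm, about 90 g, edges rounded 3 mm, slides freely; at the start the middle one on the tray, askew. Origin: centre of its underside; x and y parallel to its sides, z up. The three coasters are alike and may end in any order
- coaster_c: square cork coaster, 80 x 80 x 14 mm, about 90 g, edges rounded 3 mm, slides freely; at the start the right one on the tray, askew. Origin: centre of its underside; x and y parallel to its sides, z up. The three coasters are alike and may end in any order
- teaspoon: bystander: steel teaspoon, 188 x 38 x 15 mm, lying on the tray along its open front edge. Origin: centre of its underside, x along its length
- mug: bystander: white mug, 82 mm wide, 114 mm over the handle, 91 mm high, on the worktop to the right of the tray. Origin: centre of its underside
- spice_jar: bystander: spice jar with a black cap, 41 mm diameter, 105 mm high, on the worktop to the right of the tray. Origin: centre of its underside

How it is judged:
By the outcome, as a careful person would: the job done as asked, in the order asked, and still so for the second after the job is handed in, with the robot touching nothing.
It also fails if it takes over 59 s, if anything falls off the work surface, if the arm or the gripper's body presses on something with over 40 N, if the wrist force passes 120 N, or if a joint passes its speed limit or range.

### The arm

A 7-joint arm with a two-finger parallel gripper is mounted at the origin on a cart in front of the work surface, level with it; the furniture and walls round the work are solid. World frame = base frame: x ahead of the robot, y to its left, z up, the work surface at z = 0. Lengths are in m, angles in rad, forces in N, time in s.
With the tool pointing down it reaches from about 0.4 to 0.75 m from the base axis. Payload 19.5 kg.
Tool frame: the origin (TCP) lies on the centre line of the jaws, within the pads' length; the fingertips stand 25 mm ahead of it and the grasp point (between the pads) lies 6 mm ahead of it (manip.nose_length is the z of the fingertips in the tool frame, in m); z points along the fingers, y is the line along which they close (so a half turn about z gives the same grasp; the last joint's range is limited). The gripper opens to 85 mm and grips with 20 to 120 N. Pads are 22 mm wide; open, the fingers measure 114 mm over their backs; the gripper's body (76 mm by 85 mm) begins 54 mm behind the grasp point. The pads swing forward as they close: fully open they stand 13 mm farther back than shut.
Start: joints at [-1.263, 0.707, -0.028, 1.485, 0.022, 0.951, -0.075], TCP at [0.197, 0.54, 0.256] pointing down, gripper open.
Joint ranges: [-2.71, 2.71], [-0.32, 2.16], [-1.57, 1.52], [0, 2.45], [-1.46, 4.6], [0, 2.02], [-2.83, 2.83]. Speed limits (rad/s): [1.89, 1.89, 2.57, 2.57, 3.01, 3.01, 3.01].

### API

Orientations are given as a unit quaternion [x, y, z, w].
In Python, from plant import manip gives the robot as it stands.
- The arm moves only by the shell command python3 steer.py 'ROWS' [OPENING]. ROWS is a JSON list of rows, 1 to 5 of them, each an object with the fields pos (a list: dx, dy, dz in m), yaw (a turn about the tool's z in rad); a field left out counts as zero; each row shifts and turns the commanded pose from where the row before left it, along the tool's axes as they then stand; what a row does not reach is not made up. A row lasts 1/8 s, in which the tool goes at most 0.0625 m and 0.188 rad, less where a joint would pass 70% of its speed; a pose out of reach is approached as far as the arm can. OPENING is the opening from 0.0 (shut) to 1.0 (fully open), set as the command begins (- or left out keeps the last). The fingers move at their own pace and stop on an object; the grip force is fixed at half the most. Time passes only in rows, so rows that do not move let the fingers close. It prints the time, the measured TCP pose, the force, the opening and the grip force at its end. Input that does not fit is refused with a message, and nothing moves.
- manip.sense(): the state, without advancing time (a new reading comes with each control period).
- manip.camera(name): name is "side" or "top" or "wrist"; returns the picture (384x512x3 uint8, red, green, blue); there is no depth.
- manip.camera_model(name): a dict with "fx", "fy", "cx", "cy" (pixels), "k1" (the pictures are not rectified: a ray, as slopes to the right and down, at radius r is drawn at 1 + k1 r^2 times it, then the intrinsics apply), "eye" and "attitude" of the camera in the world; the wrist camera has in their place "mount" (4x4, takes a point from camera to tool coordinates, whose origin is the TCP and whose axes are the flange's). Camera axes: x right, y up, looking along -z (the intrinsics and any distortion apply to the point x, -y, -z); pixel columns grow to the right and rows downward; lengths in m; the calibration is good to about 2 mm. A picture is of the moment at which its call begins: read the wrist's pose just before it. camera_model takes no time and is no camera call.
- manip.close_job(): hands the job in; it is judged then, once.
The state is a dict: "time": time; "q": joint angles; "qvel": joint speeds; "tau": joint torques, N m; "ee_pos": TCP position; "ee_rot": TCP orientation; "wrist_force": force on the tool from outside, world axes, zero at the start; "torque": the same for the moment, N m; "gripper_width": opening from 0.0 (shut) to 1.0 (fully open); "finger_force": force on a finger pad.
Only numpy, scipy, OpenCV 4.12 (cv2) and the standard library are available. Lean on these libraries where they do the work, as an engineer would, in place of code of your own. Each camera call takes 0.05 s, during which the arm holds its last target. There are 200 camera calls.

## Working session

There is one attempt and no reset: what is moved stays moved. The work goes in short steps, Python scripts to look and compute and a shell command to move; the robot and the scene stay as the last step left them, time stands still between calls to the robot, and variables do not carry over. Pictures are saved under pics/ and viewed, at most 10 in all, crops included, and the job is handed in when it is done.

```bash
ls; mkdir -p pics; python3 - <<'E'
from plant import manip
import cv2
s=manip.sense();print(s)
for n in("top","side"):
    cv2.imwrite(f"pics/{n}0.png",manip.camera(n)[:,:,::-1]);print(n,manip.camera_model(n))
print(manip.camera_model("wrist"),manip.nose_length)
E
```

```text
pics
plant.py
steer.py
{'time': 0.0, 'q': array([-1.26267403,  0.70706126, -0.02767902,  1.48497804,  0.02194434,
        0.95088636, -0.07552776]), 'qvel': array([ 3.82994744e-05, -1.22441717e-03,  6.87292316e-04, -6.16758927e-04,
        3.71023926e-04,  3.53445765e-04, -8.55503028e-04]), 'tau': array([-1.28652502e-05, -8.83193350e+01,  1.23424497e+00, -2.36162299e+01,
        1.68519543e-02,  6.44048981e-03,  1.49587385e-05]), 'ee_pos': array([0.1969532 , 0.53997841, 0.25585577]), 'ee_rot': array([ 1.74027124e-01,  9.84740723e-01, -5.05029156e-04, -1.16420070e-04]), 'wrist_force': array([ 0.70483128, -0.13838404, -0.25240192]), 'torque': array([0.01510677, 0.00630429, 0.01474803]), 'finger_force': 0.0, 'gripper_width': 0.9983356565108875}
top {'fx': 457.36384294603624, 'fy': 457.36384294603624, 'cx': 257.9792321791862, 'cy': 190.75426846331396, 'k1': 0.06023514766996716, 'eye': array([ 0.41097017, -0.21725164,  1.17106253]), 'attitude': array([ 0.06077104, -0.04709464, -0.70419965,  0.70582706])}
side {'fx': 429.8479217203311, 'fy': 429.8479217203311, 'cx': 254.5677024936668, 'cy': 189.59202288471758, 'k1': -0.02778440446595222, 'eye': array([-0.39150464, -0.42911969,  1.01686743]), 'attitude': array([ 0.30451367, -0.24369344, -0.5815873 ,  0.71389155])}
{'fx': 301.7295373235001, 'fy': 301.7295373235001, 'cx': 250.89178938794473, 'cy': 190.959631627832, 'k1': 0.008095273662139862, 'mount': array([[ 1.95854128e-04,  9.51417169e-01,  3.07904745e-01,
         8.03087499e-02],
       [ 9.99999782e-01,  7.60834756e-06, -6.59596195e-04,
         4.69070254e-04],
       [-6.29893791e-04,  3.07904807e-01, -9.51416961e-01,
        -1.19130029e-01],
       [ 0.00000000e+00,  0.00000000e+00,  0.00000000e+00,
         1.00000000e+00]])} 0.025
```
View pics/top0.png

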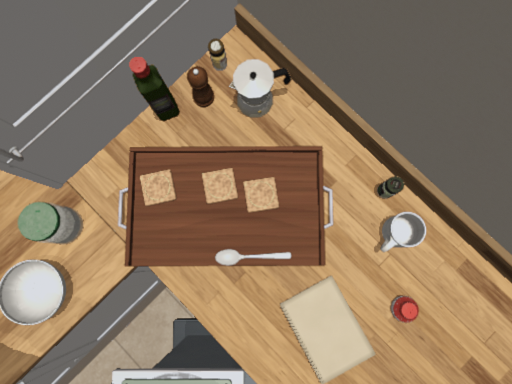

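View pics/side0.png

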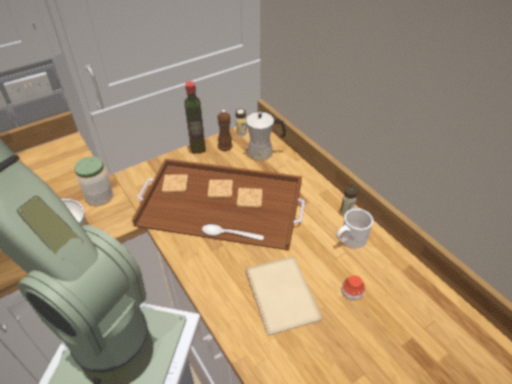

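Top view: tray with inside corners near (132,152), (321,152); coasters at about (157,187), (220,185), (261,194); teaspoon at the front; bottle and mill behind the tray. The side view confirms this. Next I'll measure, triangulating between the two views.

```bash
cat > h.py <<'E'
import numpy as np, cv2
from scipy.spatial.transform import Rotation as R
from plant import manip
def pose(n):
    m=manip.camera_model(n)
    if n=="wrist":
        s=manip.sense(); T=np.eye(4); T[:3,:3]=R.from_quat(s["ee_rot"]).as_matrix(); T[:3,3]=s["ee_pos"]
        T=T@m["mount"]; return m,T[:3,:3],T[:3,3]
    return m,R.from_quat(m["attitude"]).as_matrix(),np.array(m["eye"])
def proj(P,c):
    m,A,e=c; p=(np.asarray(P,float)-e)@A; u=np.stack([p[...,0],-p[...,1]],-1)/-p[...,2:3]
    u=u*(1+m["k1"]*(u**2).sum(-1,keepdims=True)); return u*[m["fx"],m["fy"]]+[m["cx"],m["cy"]]
def rays(px,c):
    m,A,e=c; K=np.array([[m["fx"],0,m["cx"]],[0,m["fy"],m["cy"]],[0,0,1]])
    u=cv2.undistortPoints(np.asarray(px,float).reshape(-1,1,2),K,np.array([m["k1"],0,0,0,0])).reshape(-1,2)
    return np.stack([u[:,0],-u[:,1],-np.ones(len(u))],-1)@A.T
def ground(px,c,z):
    d=rays(px,c); e=c[2]; return e+d*((z-e[2])/d[:,2])[:,None]
def tri(p1,c1,p2,c2):
    out=[]
    for a,b in zip(rays(p1,c1),rays(p2,c2)):
        t=np.linalg.lstsq(np.stack([a,-b],1),c2[2]-c1[2],rcond=None)[0]
        x,y=c1[2]+t[0]*a,c2[2]+t[1]*b; out.append([*(x+y)/2,np.linalg.norm(x-y)])
    return np.array(out)
def rect(im,c,z,x0,x1,y0,y1,s=1000):
    # picture of plane z: up=+x, right=-y, s px/m
    X,Y=np.meshgrid(np.arange(x1,x0,-1/s),np.arange(y1,y0,-1/s),indexing="ij")
    q=proj(np.stack([X,Y,np.full_like(X,z)],-1),c).astype(np.float32)
    return cv2.remap(im,q[...,0],q[...,1],cv2.INTER_CUBIC)
def blobs(im,amin=150):
    h=cv2.cvtColor(im,cv2.COLOR_RGB2HSV); return h
E
python3 - <<'E'
from h import *
ct,cs=pose("top"),pose("side")
T=cv2.imread("pics/top0.png");S=cv2.imread("pics/side0.png")
for p in [(157,187),(220,185),(261,194)]: print("cork HSV",cv2.cvtColor(T,cv2.COLOR_BGR2HSV)[p[1],p[0]],end=' ')
print(cv2.cvtColor(T,cv2.COLOR_BGR2HSV)[230,180])
print(ground([(132,152),(321,152),(127,264),(324,264)],ct,.034).round(4))
cen=lambda I,pts:[cv2.minAreaRect(max(cv2.findContours(((cv2.cvtColor(I,cv2.COLOR_BGR2HSV)[y-25:y+25,x-25:x+25,2]>150)*255).astype(np.uint8),0,2)[0],key=cv2.contourArea)) for x,y in pts]
a=cen(T,[(157,187),(220,185),(261,194)]);b=cen(S,[(175,183),(220,188),(250,197)])
pa=[(r[0][0]+x-25,r[0][1]+y-25) for r,(x,y) in zip(a,[(157,187),(220,185),(261,194)])]
pb=[(r[0][0]+x-25,r[0][1]+y-25) for r,(x,y) in zip(b,[(175,183),(220,188),(250,197)])]
print(pa,pb,tri(pa,ct,pb,cs).round(4))
o=rect(T,ct,.024,.35,.75,-.28,.34)
cv2.imwrite("pics/rect0.png",o)
E
```

```text
cork HSV [ 16  97 208] cork HSV [ 15  97 210] cork HSV [ 16  98 210] [ 11 141 112]
[[ 0.6857  0.1268  0.034 ]
 [ 0.6856 -0.3545  0.034 ]
 [ 0.4039  0.1258  0.034 ]
 [ 0.4051 -0.3568  0.034 ]]
[(157.10000228881836, 187.1999969482422), (219.2018871307373, 185.2433967590332), (260.7254295349121, 193.96531867980957)] [(174.0, 182.5), (224.75838088989258, 189.02947616577148), (248.3529396057129, 195.58823585510254)] [[ 0.5975  0.0644  0.0166  0.0011]
 [ 0.606  -0.1026  0.0098  0.0169]
 [ 0.5789 -0.2004  0.0243  0.0027]]
```

```bash
python3 - <<'E'
from h import *
ct,cs=pose("top"),pose("side")
T=cv2.imread("pics/top0.png");S=cv2.imread("pics/side0.png")
def cork(I,box):
    x0,y0,x1,y1=box
    m=np.zeros(I.shape[:2],np.uint8); m[y0:y1,x0:x1]=(cv2.cvtColor(I,cv2.COLOR_BGR2HSV)[y0:y1,x0:x1,2]>150)*255
    C=[c for c in cv2.findContours(m,0,2)[0] if cv2.contourArea(c)>200]
    return sorted(C,key=lambda c:c[:,0,0].mean())
A=cork(T,(140,160,310,225));B=cork(S,(155,172,275,212))
mom=lambda c:(lambda m:(m["m10"]/m["m00"],m["m01"]/m["m00"]))(cv2.moments(c))
print(tri([mom(c) for c in A],ct,[mom(c) for c in B],cs).round(4))
for n,C,c in(("top",A,ct),("side",B,cs)):
    for k in C:
        r=cv2.minAreaRect((ground(k[:,0],c,.024)[:,:2]*1000).astype(np.float32)); print(n,np.round(r[0],1),np.round(r[1],1),round(r[2],1))
o=np.vstack([rect(T,ct,.034,.52,.72,-.38,.16,1400),rect(S,cs,.034,.52,.72,-.38,.16,1400)])
cv2.imwrite("pics/rect0.png",o); print(o.shape)
E
```

```text
[[ 5.978e-01  6.380e-02  1.760e-02  2.000e-04]
 [ 6.124e-01 -1.227e-01 -6.200e-03  6.090e-02]]
top [596.7  62. ] [79.9 78.7] 12.9
top [601.8 -96. ] [79.7 80.6] 11.4
top [ 579.5 -201.7] [79.5 80.4] 9.1
side [591.3  61.2] [94.2 91.5] 11.5
side [ 585.9 -160.8] [259.7 113.4] 81.5
(560, 756, 3)
```

View pics/rect0.png

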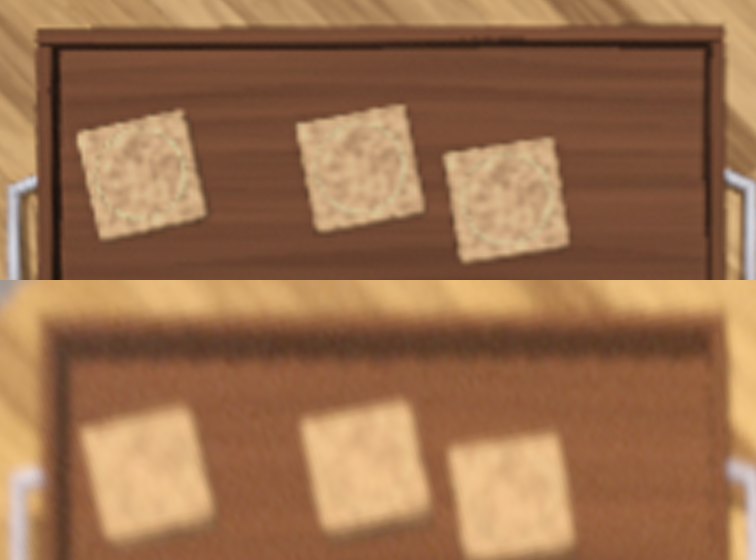

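A, B and C centres: (0.597,0.062), (0.602,-0.096), (0.580,-0.202), turned +13/11/9°. Their sizes come out at 80 mm and the tray is square to the world, with inside back rim x≈0.687 and left rim y≈0.122. Plan: push each to the back rim with two part-open fingers, then slide the row left from the right end.

```bash
python3 steer.py '[{"pos":[-0.05, -0.034, 0]}, {"pos":[-0.05, -0.034, 0]}, {"pos":[-0.05, -0.034, 0]}, {"pos":[-0.05, -0.034, 0]}, {"pos":[-0.05, -0.034, 0]}]' 0.45; python3 steer.py '[{"pos":[-0.05, -0.034, 0]}, {"pos":[-0.05, -0.034, 0]}, {"pos":[-0.05, -0.034, 0]}, {"pos":[-0.05, -0.034, 0]}, {"yaw":-0.18}]'; python3 steer.py '[{"yaw":-0.17}, {}]'
```

```text
time: 0.72
ee_pos: [0.3745, 0.2931, 0.2562]
ee_rot: [0.174, 0.985, -0.0, -0.0]
wrist_force: [1.6, 1.1, -0.6]
gripper_width: 0.449
finger_force: 0.0
time: 1.35
ee_pos: [0.5165, 0.0944, 0.2557]
ee_rot: [0.086, 0.996, -0.001, 0.0]
wrist_force: [-0.1, 1.2, -1.3]
gripper_width: 0.452
finger_force: 0.0
time: 1.6
ee_pos: [0.5149, 0.0982, 0.2561]
ee_rot: [0.001, 1.0, 0.0, -0.0]
wrist_force: [0.5, 0.1, 0.3]
gripper_width: 0.445
finger_force: 0.0
```

```bash
python3 steer.py '[{"pos":[0.005, -0.034, 0.05]}, {"pos":[0, 0, 0.06]}, {"pos":[0, 0, 0.06]}, {"pos":[0, 0, 0.035]}, {}]'; python3 steer.py '[{"pos":[0, 0, 0.005]}, {"pos":[0, 0, 0.003]}, {}]'; python3 - <<'E'
from h import *
I=manip.camera("wrist");cv2.imwrite("pics/w1.png",I[:,:,::-1])
E
```

```text
time: 2.22
ee_pos: [0.5089, 0.0644, 0.0498]
ee_rot: [0.001, 1.0, -0.001, -0.002]
wrist_force: [0.4, 1.0, 1.2]
gripper_width: 0.451
finger_force: 0.0
time: 2.6
ee_pos: [0.5102, 0.0644, 0.044]
ee_rot: [0.0, 1.0, -0.0, 0.0]
wrist_force: [-0.4, 0.4, -0.8]
gripper_width: 0.451
finger_force: 0.0
```

View pics/w1.png

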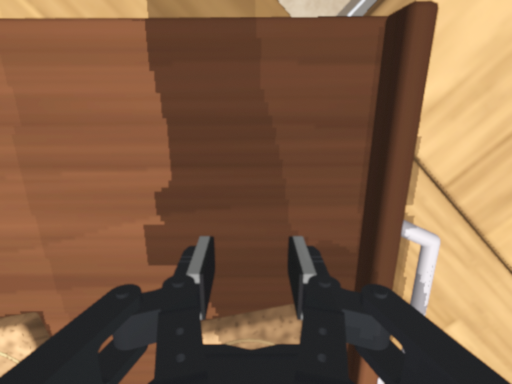

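The wrist view shows the fingers just in front of coaster A, whose edge is near (255,325), still clear of the floor. Next I'll lower gently until they touch the floor.

```bash
for i in 1 2 3 4 5; do :; done; python3 steer.py '[{"pos":[0, 0, 0.004]}, {}]'|grep -E 'pos|force'; python3 steer.py '[{"pos":[0, 0, 0.003]}, {}]'|grep -E 'pos|force';python3 steer.py '[{"pos":[0, 0, 0.002]}, {}]'|grep -E 'pos|force'
```

```text
ee_pos: [0.5099, 0.0644, 0.0391]
wrist_force: [0.3, 0.2, 0.4]
finger_force: 0.0
ee_pos: [0.5098, 0.0644, 0.0361]
wrist_force: [0.5, 1.5, 0.2]
finger_force: 0.0
ee_pos: [0.5098, 0.0644, 0.0342]
wrist_force: [-0.0, -0.3, -0.6]
finger_force: 0.0
```

```bash
python3 steer.py '[{"pos":[-0.02, 0, 0.001]}, {"pos":[-0.01, 0, 0]}, {"pos":[-0.01, 0, 0]}, {"pos":[-0.01, 0, 0]}, {"pos":[-0.01, 0, 0]}]'|grep -E 'pos|force'; python3 steer.py '[{"pos":[-0.01, 0, 0]}, {"pos":[-0.008, 0, 0]}, {"pos":[-0.005, 0, 0]}, {}]'|grep -E 'pos|force'; python3 - <<'E'
from h import *
I=manip.camera("side");c=pose("side");cv2.imwrite("pics/s1.png",cv2.resize(I[150:270,110:330,::-1],None,fx=3,fy=3,interpolation=2))
E
```

```text
ee_pos: [0.568, 0.0644, 0.0337]
wrist_force: [-16.9, 0.3, 21.3]
finger_force: 11.2
ee_pos: [0.5917, 0.0644, 0.0337]
wrist_force: [-12.2, 0.1, 17.6]
finger_force: 9.0
```

View pics/s1.png

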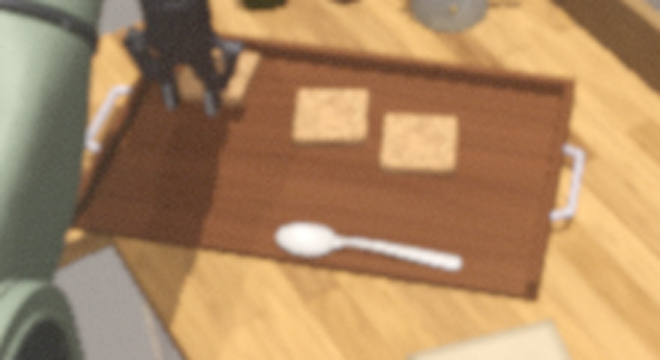

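The fingers were rubbing on the tray floor (z force about 20 N), so I'll raise them 3 mm and finish the push.

```bash
python3 steer.py '[{"pos":[0, 0, -0.003]}, {}]'|grep -E 'pos|force'; python3 steer.py '[{"pos":[-0.003, 0, 0]}, {}]'|grep -E 'pos|force';python3 steer.py '[{"pos":[-0.002, 0, 0]}, {}]'|grep -E 'pos|force';python3 steer.py '[{"pos":[-0.002, 0, 0]}, {}]'|grep -E 'pos|force'
```

```text
ee_pos: [0.593, 0.0644, 0.0365]
wrist_force: [-0.5, 0.2, 0.0]
finger_force: 0.1
ee_pos: [0.5962, 0.0644, 0.0362]
wrist_force: [-0.1, 0.1, -0.1]
finger_force: 0.0
ee_pos: [0.5975, 0.0644, 0.0361]
wrist_force: [-4.6, -0.5, 0.7]
finger_force: 2.3
ee_pos: [0.5977, 0.0644, 0.036]
wrist_force: [-17.6, -0.5, 11.2]
finger_force: 9.1
```

A is flush at TCP x≈0.597. Next, B.

```bash
python3 steer.py '[{"pos":[0.04, 0, 0]}, {"pos":[0.045, 0, 0]}, {"pos":[0, -0.053, 0]}, {"pos":[0, -0.053, 0]}, {"pos":[0, -0.053, 0]}]'|grep -E 'pos|force'; python3 steer.py '[{"pos":[-0.02, 0, 0]}, {"pos":[-0.015, 0, 0]}, {"pos":[-0.01, 0, 0]}, {"pos":[-0.01, 0, 0]}, {"pos":[-0.01, 0, 0]}]'|grep -E 'pos|force'; python3 steer.py '[{"pos":[-0.01, 0, 0]}, {"pos":[-0.006, 0, 0]}, {"pos":[-0.002, 0, 0]}, {}]'|grep -E 'pos|force'; python3 steer.py '[{"pos":[-0.002, 0, 0]}, {}]'|grep -E 'pos|force'
```

```text
ee_pos: [0.5153, -0.0962, 0.0364]
wrist_force: [1.6, -0.1, -0.7]
finger_force: 0.0
ee_pos: [0.5803, -0.0945, 0.0363]
wrist_force: [0.1, -0.2, -0.5]
finger_force: 0.2
ee_pos: [0.5979, -0.0945, 0.0363]
wrist_force: [-0.8, -0.5, 0.6]
finger_force: 0.0
ee_pos: [0.5987, -0.0947, 0.0362]
wrist_force: [-8.5, 0.3, 5.6]
finger_force: 4.5
```

```bash
python3 steer.py '[{"pos":[0.045, 0, 0]}, {"pos":[0.05, 0, 0]}, {"pos":[0, -0.053, 0]}, {"pos":[0, -0.053, 0]}, {}]'|grep -E 'pos|force'; python3 steer.py '[{"pos":[-0.02, 0, 0]}, {"pos":[-0.015, 0, 0]}, {"pos":[-0.012, 0, 0]}, {"pos":[-0.012, 0, 0]}, {"pos":[-0.012, 0, 0]}]'|grep -E 'pos|force'; python3 steer.py '[{"pos":[-0.012, 0, 0]}, {"pos":[-0.007, 0, 0]}, {"pos":[-0.004, 0, 0]}, {"pos":[-0.002, 0, 0]}, {}]'|grep -E 'pos|force'; python3 steer.py '[{"pos":[-0.002, 0, 0]}, {}]'|grep -E 'pos|force'
```

```text
ee_pos: [0.504, -0.2051, 0.0363]
wrist_force: [0.0, 0.3, -0.0]
finger_force: 0.0
ee_pos: [0.5763, -0.1999, 0.0363]
wrist_force: [-0.8, 0.3, -0.1]
finger_force: 0.2
ee_pos: [0.5994, -0.2004, 0.0361]
wrist_force: [-10.4, 1.6, 6.1]
finger_force: 5.2
ee_pos: [0.5997, -0.2006, 0.036]
wrist_force: [-24.1, 2.6, 16.5]
finger_force: 11.9
```

```bash
python3 -c "
from h import *; print(manip.sense()['q'].round(2))"; python3 steer.py '[{"pos":[0.04, 0, 0]}, {"pos":[0.01, -0.03, -0.05]}, {"pos":[-0.04, -0.045, 0]}, {"pos":[-0.05, 0, 0]}, {}]'|grep -E 'pos|force'
```

```text
[ 0.4   1.1  -0.29  1.41  0.41  0.7   1.51]
ee_pos: [0.6445, -0.2736, 0.0859]
wrist_force: [-0.1, 0.1, -0.2]
finger_force: 0.0
```

```bash
python3 steer.py '[{"yaw":-0.18}, {"yaw":-0.18}, {"yaw":-0.18}, {"yaw":-0.18}, {"yaw":-0.18}]'|grep -E 'pos|rot'; python3 steer.py '[{"yaw":-0.18}, {"yaw":-0.18}, {"yaw":-0.18}, {"yaw":-0.137}, {}]'|grep -E 'pos|force|rot'; python3 -c "
from h import *; print(manip.sense()['q'].round(2),R.from_quat(manip.sense()['ee_rot']).as_matrix().round(3).tolist())"
```

```text
ee_pos: [0.6417, -0.2743, 0.0862]
ee_rot: [-0.438, 0.899, -0.0, -0.0]
ee_pos: [0.6396, -0.2664, 0.0806]
ee_rot: [-0.683, 0.73, 0.009, -0.003]
wrist_force: [-0.7, -0.6, -0.5]
finger_force: 0.0
[ 0.7   1.29 -1.09  1.09  1.07  1.32  2.82] [[-0.067, -0.998, -0.017], [-0.998, 0.067, 0.01], [-0.009, 0.017, -1.0]]
```

The last joint is at its limit this way round, so I'll make the half turn the other way.

```bash
python3 steer.py '[{"yaw":0.18}, {"yaw":0.18}, {"yaw":0.18}, {"yaw":0.18}, {"yaw":0.18}]'|grep -E 'rot'; python3 steer.py '[{"yaw":0.18}, {"yaw":0.18}, {"yaw":0.18}, {"yaw":0.18}, {"yaw":0.18}]'|grep -E 'rot';python3 steer.py '[{"yaw":0.18}, {"yaw":0.18}, {"yaw":0.18}, {"yaw":0.18}, {"yaw":0.18}]'|grep -E 'rot';python3 steer.py '[{"yaw":0.18}, {"yaw":0.18}, {}]'|grep -E 'pos|force|rot'; python3 -c "
from h import *; print(manip.sense()['q'].round(2),R.from_quat(manip.sense()['ee_rot']).as_matrix().round(4).tolist())"
```

```text
ee_rot: [-0.293, 0.956, 0.005, -0.007]
ee_rot: [0.152, 0.988, 0.002, -0.008]
ee_rot: [0.567, 0.824, -0.002, -0.008]
ee_pos: [0.6402, -0.2678, 0.0824]
ee_rot: [0.703, 0.712, -0.004, -0.007]
wrist_force: [0.3, 0.4, 1.2]
finger_force: 0.0
[ 0.55  1.15 -0.56  1.1   0.6   1.06 -0.02] [[-0.0127, 0.9998, -0.0151], [0.9999, 0.0128, 0.0048], [0.005, -0.0151, -0.9999]]
```

```bash
python3 steer.py '[{"pos":[-0.004, 0.009, 0], "yaw":0.006}, {"pos":[0, 0, 0.03]}, {"pos":[0, 0, 0.015]}, {}]'|grep -E 'pos|force'; python3 - <<'E'
from h import *
c=pose("top");I=manip.camera("top")
o=rect(I[:,:,::-1],c,.024,.55,.72,-.38,.16,1400);cv2.imwrite("pics/t2.png",o)
E
```

```text
ee_pos: [0.6482, -0.2708, 0.036]
wrist_force: [-0.7, -0.1, 0.3]
finger_force: 0.0
```

View pics/t2.png

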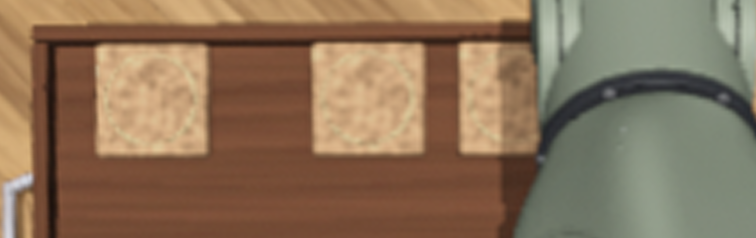

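The top view shows all three flush on the back rim. Their left edges are at px 97, 313 and 460, with the left rim at about 52. Now the row gets pushed left from C's right side, final TCP y about -0.129.

```bash
python3 steer.py '[{"pos":[0.01, 0, -0.001]}, {"pos":[0.01, 0, 0]}, {"pos":[0.015, 0, 0]}, {"pos":[0.015, 0, 0]}, {"pos":[0.015, 0, 0]}]'|grep -E 'pos|force'; python3 steer.py '[{"pos":[0.015, 0, 0]}, {"pos":[0.015, 0, 0]}, {"pos":[0.012, 0, 0]}, {"pos":[0.01, 0, 0]}, {}]'|grep -E 'pos|force|rot'; python3 steer.py '[{"pos":[0.01, 0, 0]}, {"pos":[0.008, 0, 0]}, {}]'|grep -E 'pos|force'
```

```text
ee_pos: [0.6478, -0.2043, 0.0379]
wrist_force: [0.7, -2.0, 0.0]
finger_force: 0.5
ee_pos: [0.6475, -0.1528, 0.0383]
ee_rot: [0.704, 0.71, -0.003, -0.008]
wrist_force: [-0.9, -0.7, -0.3]
finger_force: 0.0
ee_pos: [0.6473, -0.1346, 0.0384]
wrist_force: [-0.1, -0.1, -0.8]
finger_force: 0.0
```

```bash
python3 steer.py '[{"pos":[0.004, 0, 0.001]}, {}]'|grep -E 'pos|force'; python3 steer.py '[{"pos":[0.003, 0, 0]}, {}]'|grep -E 'pos|force'; python3 steer.py '[{"pos":[0.002, 0, 0]}, {}]'|grep -E 'pos|force'; python3 - <<'E'
from h import *
c=pose("top");I=manip.camera("top")
o=rect(I[:,:,::-1],c,.024,.55,.72,-.16,.16,2400);cv2.imwrite("pics/t3.png",o)
E
```

```text
ee_pos: [0.6472, -0.1315, 0.0373]
wrist_force: [0.0, -0.3, -0.7]
finger_force: 0.0
ee_pos: [0.6471, -0.1283, 0.0374]
wrist_force: [-0.3, -0.1, 0.8]
finger_force: 0.0
ee_pos: [0.6471, -0.1265, 0.0374]
wrist_force: [0.3, -1.3, -0.1]
finger_force: 0.5
```

View pics/t3.png

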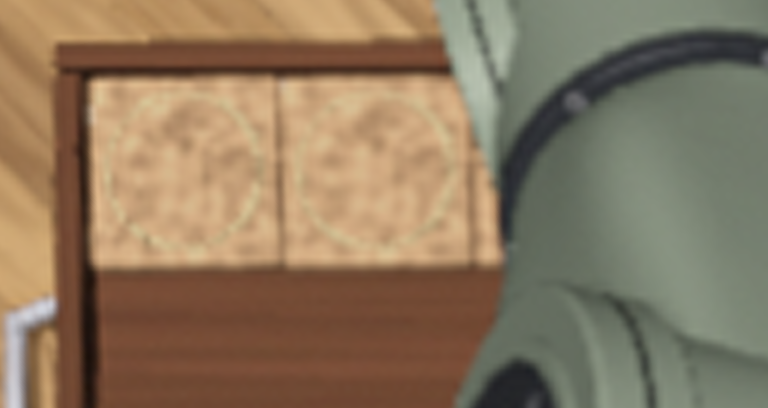

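The row is edge to edge and almost at the left rim. I'll press on until the force is firm.

```bash
python3 steer.py '[{"pos":[0.0015, 0, 0]}, {}]'|grep -E 'pos|force'; python3 steer.py '[{"pos":[0.0015, 0, 0]}, {}]'|grep -E 'pos|force'; python3 steer.py '[{"pos":[0.0015, 0, 0]}, {}]'|grep -E 'pos|wrist'
```

```text
ee_pos: [0.647, -0.1264, 0.0374]
wrist_force: [-0.8, -8.0, -0.0]
finger_force: 3.5
ee_pos: [0.6469, -0.1262, 0.0374]
wrist_force: [-0.8, -13.8, 0.6]
finger_force: 6.7
ee_pos: [0.6468, -0.1261, 0.0375]
wrist_force: [-1.5, -19.5, 0.4]
```

```bash
python3 steer.py '[{"pos":[-0.03, 0, 0]}, {"pos":[0, 0, -0.06]}, {"pos":[0, 0, -0.06]}, {"pos":[0, -0.06, -0.03]}, {"pos":[0, -0.06, 0]}]'|grep -E 'pos|wrist'; python3 steer.py '[{"pos":[-0.06, -0.03, 0]}, {"pos":[-0.06, 0, 0]}, {"pos":[-0.06, 0, 0]}, {"pos":[-0.06, 0, 0]}, {}]'|grep -E 'pos|wrist'; python3 - <<'E'
from h import *
c=pose("top");I=manip.camera("top");I2=manip.camera("side");c2=pose("side")
o=np.vstack([rect(I[:,:,::-1],c,.024,.58,.72,-.16,.16,2200),rect(I2[:,:,::-1],c2,.024,.60,.72,-.16,.16,2200)]);cv2.imwrite("pics/t4.png",o)
cv2.imwrite("pics/top_end.png",I[:,:,::-1])
E
```

```text
ee_pos: [0.5331, -0.1537, 0.1888]
wrist_force: [1.9, -1.1, -0.8]
ee_pos: [0.5066, -0.3943, 0.1849]
wrist_force: [1.1, 1.9, -0.5]
```

View pics/t4.png

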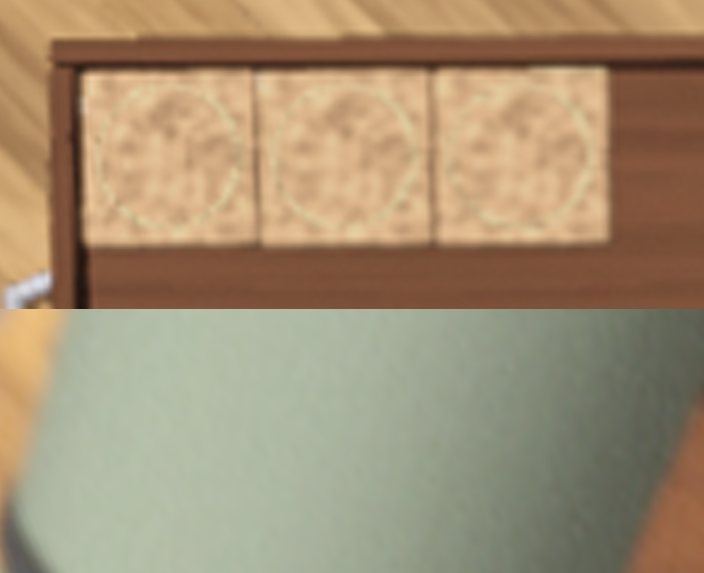

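The top view shows the three coasters in one straight row (px 80–610, i.e. 241 mm), against the back rim and in the left corner. The front edges haven't moved from where they were when flush. The arm blocks the side view. I'll check that the teaspoon and the rest haven't moved, then hand in.

```bash
python3 - <<'E'
from h import *
a=cv2.imread("pics/top0.png");b=cv2.imread("pics/top_end.png")
d=cv2.absdiff(a,b).max(2)
for n,(x0,y0,x1,y1) in {"spoon":(212,246,296,266),"mug":(380,210,428,252),"jar":(378,175,405,200)}.items(): print(n,d[y0:y1,x0:x1].max(),(d[y0:y1,x0:x1]>60).mean())
s=manip.sense();print(s["time"],s["ee_pos"]);h=cv2.cvtColor(b,cv2.COLOR_BGR2HSV)[:,:,2]
m=np.zeros_like(h);m[153:210,134:240]=(h[153:210,134:240]>150)*255
k=max(cv2.findContours(m,0,2)[0],key=cv2.contourArea)
print(cv2.minAreaRect((ground(k[:,0],pose("top"),.024)[:,:2]*1000).astype(np.float32)))
E
```

```text
spoon 49 0.0
mug 151 0.5505952380952381
jar 182 0.8666666666666667
18.9 [ 0.50809557 -0.38994155  0.1855749 ]
((647.7352905273438, 3.2967300415039062), (75.68757629394531, 237.71055603027344), 0.05101189762353897)
```

```bash
python3 steer.py '[{"pos":[0.06, 0, -0.05]}, {"pos":[0.06, 0, -0.05]}, {"pos":[0.06, 0, 0]}, {"pos":[0.06, 0, 0]}, {"pos":[0.06, 0, 0]}]'|grep -E 'pos|wrist'; python3 - <<'E'
from h import *
a=cv2.imread("pics/top0.png");b=manip.camera("top")[:,:,::-1];d=cv2.absdiff(a,b).max(2)
for n,(x0,y0,x1,y1) in {"spoon":(212,246,296,266),"mug":(380,210,428,252),"jar":(378,175,405,200)}.items(): print(n,d[y0:y1,x0:x1].max(),(d[y0:y1,x0:x1]>60).mean())
E
```

```text
ee_pos: [0.5064, -0.1118, 0.2683]
wrist_force: [1.4, 0.2, 0.4]
spoon 151 0.3119047619047619
mug 3 0.0
jar 4 0.0
```

The mug and jar are unchanged with the arm out of the way; the spoon was checked in the previous picture. Handing in.

```bash
python3 steer.py '[{}, {}]'|grep wrist; python3 -c "
from plant import manip; print(manip.close_job())"
```

```text
wrist_force: [0.3, -0.3, -0.8]
the job is handed in; nothing more can be done
None
```

The three coasters were slid flat into one straight row, edge to edge along the back rim and tight into the left corner; the teaspoon, mug and spice jar did not move, and I handed the job in about 20 s into the 59 s allowed.

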